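# Free-running check of a bearing under its load disc

### The job

Do the free-running check on the bearing stand: take the load disc's upright handle, turn the disc counter-clockwise as seen from above up to 18 to 20 turns a minute, then take the hand off it and let it run free for 5 seconds, staying between 12 and 20 turns a minute. Then catch the moving handle, slow the disc down steadily over about two seconds or more and bring it to rest with its zero line at the pointer, and let go. Do not knock the disc so that it springs backwards, which would dent the bearing's races, and leave everything else on the bench where it is.

Things in the scene. Friction and masses are not known exactly. Their poses are not given: they have to be found in the camera images.
- stand: Fixed bearing test stand: cast base 224 mm across, bearing on an upright arbor, steel load disc (236 mm across, top face 78 mm above the bench) round the bearing; arbor nut in the middle 97 mm high. Origin on the bench on the disc's axis, +x towards the pointer. A dial indicator, up to 85 mm high, lies outside the disc 162 to 287 mm from the axis, 109 degrees counter-clockwise from +x
- disc (a joint): Disc angle (rad), counter-clockwise from above, no stops, counts on over full turns; 0 or whole turns: zero line at the pointer. Nominal 7 kg, inertia 0.05 kg m2, bearing drag 0.0018 N m + 0.0011 N m s/rad: running free it loses 0.04 to 0.13 rad/s per second. Mass and drag vary by up to a third. 18 to 20 turns a minute is 1.89 to 2.09 rad/s
- post (a point): Top centre of the disc's handle: upright black round sleeve 30 mm across, free to spin on its pin, 85 mm from the disc's axis, in line with the zero line. It spans 83 to 135 mm above the bench, over a flange 34 mm across (78 to 83 mm). It can be gripped from above like a crank handle at one gripper heading, or pushed. Letting go of a tight grip may change the disc's speed by up to 0.4 rad/s
- zero_line (a point): Outer end of the disc's zero line, 113 mm from the axis, 82 mm above the bench: a short dark line, 14 x 3 mm, the boldest of the marks round the rim, running outward from the handle's foot
- pointer (a point): Tip of the fixed steel pointer, 124 mm from the disc's axis on the stand's +x axis, 83 mm above the bench; its bracket stands just outside the rim, 122 to 151 mm from the axis, at most 84 mm high
- race_a: Lowest of three stacked steel bearing rings, each 100 mm across and 22 mm high; origin under its centre. To be left alone
- race_b: Middle ring of the stack, origin under its centre. To be left alone
- race_c: Top ring of the stack, origin under its centre. To be left alone
- spare_bearing: Ball bearing lying by the stand, 90 mm across, 20 mm high; origin under its centre. To be left alone
- caliper: Steel vernier caliper lying flat, 230 mm long, about 8 mm high; origin under the middle of its bar. To be left alone
- calculator: Desk calculator, 150 x 105 x 20 mm; origin under its centre. To be left alone
- ball_tray: Grey open tray of steel balls, 150 x 200 x 45 mm; origin under its centre. To be left alone
- oil_bottle: White oil bottle, 56 mm across, 130 mm high; origin under its centre. To be left alone

How it is judged:
On the way, in this order (a step that is already met when the one before it is completed fails the run):
1. the disc runs free, hand off, between 12 and 20 turns a minute, for 5 s (velocity of joint disc between 1.24 and 2.13 rad/s and contact force between each of the arm, the fingers and stand below 0.05 N), for 5 s.
2. the disc is slowed down steadily, not stopped dead: it still turns forward at 0.25 to 1.1 rad/s for 0.4 s (velocity of joint disc between 0.25 and 1.1 rad/s), for 0.4 s.
3. the disc is at rest with the zero line at the pointer (velocity of joint disc between -0.06 and 0.06 rad/s and y of zero_line in the frame of stand between -0.012 and 0.012 m and x of zero_line in the frame of stand above 0.1 m), for 0.3 s.
At the end, for the whole second after the job is handed in: The disc stands still (under 0.06 rad/s) with the outer end of its zero line within 12 mm (about 0.1 rad) of the line from the disc's axis to the pointer, and the handle is let go (all of step 3); the robot touches nothing.
It fails at once if the disc is knocked backwards (clockwise faster than 0.5 rad/s) (velocity of joint disc below -0.5 rad/s).
It fails at once if another thing on the bench is moved by more than 30 mm (distance of any of spare_bearing, race_a, race_b, race_c, caliper, calculator, ball_tray, oil_bottle from where it was at the start of the episode above 0.03 m).
It also fails if it takes over 72 s, if anything falls off the work surface, if the arm or the gripper's body presses on something with over 40 N, if the wrist force passes 120 N, or if a joint passes its speed limit or range.

### The arm

A 7-joint arm with a two-finger parallel gripper is mounted at the origin on the work surface. World frame = base frame: x ahead of the robot, y to its left, z up, the work surface at z = 0. Lengths are in m, angles in rad, forces in N, time in s.
With the tool pointing down it reaches from about 0.425 to 0.925 m from the base axis. Payload 6.8 kg.
Tool frame: the origin (TCP) lies midway between the tips of the shut fingers; the grasp point (between the pads) lies 19 mm behind it (r.grip_depth is the distance from the TCP to the grasp point, in m); z points along the fingers, y is the line along which they close (so a half turn about z gives the same grasp; the last joint's range is limited). The gripper opens to 85 mm and grips with 20 to 120 N. Pads are 22 mm wide; open, the fingers measure 114 mm over their backs; the gripper's body (76 mm by 85 mm) begins 54 mm behind the grasp point. The pads swing forward as they close: fully open they stand 13 mm farther back than shut.
Start: joints at [1.147, 0.477, 0.022, 1.555, -0.011, 1.109, -0.083], TCP at [0.21, -0.642, 0.231] pointing down, gripper open.
Joint ranges: [-2.96, 2.96], [-0.34, 2.1], [-1.41, 1.46], [0.24, 2.44], [-1.37, 4.51], [0.17, 1.92], [-2.96, 2.96]. Speed limits (rad/s): [2.39, 2.39, 3.14, 3.14, 3.14, 3.14, 3.14].

### API

Orientations are given as a rotation vector (axis times angle).
In Python, from bench import telemetry, grab_frame, calibration, order, silhouettes, r gives the robot as it stands.
- The arm moves only by the tool apply_moves, never from a script. Its argument "moves" is a list of rows, each a list of 7 numbers: the turn, a rotation vector about the tool's x, y, z scaled (see below), then the shift along the tool's x, y, z scaled (see below), then the opening, from -1 (shut) to 1 (fully open). A call has exactly 8 rows; each row shifts and turns the commanded pose from where the row before left it, along the tool's axes as they then stand; what a row does not reach is not made up. The controller multiplies each number of a shift by 1000 mm and each number of a turn by 6 degrees. A row lasts 1/12 s, in which the tool goes at most 41.7 mm and 7.16 degrees, less where a joint would pass 70% of its speed; a pose out of reach is approached as far as the arm can. A call with a number of a shift or a turn outside -1 to 1 is refused whole. A call with a gripper value outside its range is refused whole. The fingers move at their own pace and stop on an object; "grip_force" is the grip in N (left out, the last holds). Time passes only in rows, so rows that do not move let the fingers close, or fill a call up. It gives the time, the measured TCP pose, the force, the opening and the grip force at its end, in the units of the state.
- telemetry.get_obs(): the state, without advancing time (a new reading comes with each control period).
- grab_frame(name): name is "scene" or "top" or "wrist"; returns the picture (400x640x3 uint8, blue, green, red); there is no depth.
- calibration(name): a dict with "fx", "fy", "cx", "cy" (pixels), "k1" (the pictures are not rectified: a ray, as slopes to the right and down, at radius r is drawn at 1 + k1 r^2 times it, then the intrinsics apply), "world_from_camera" (4x4, takes a point from camera to world coordinates); the wrist camera has in their place "mount" (4x4, takes a point from camera to tool coordinates, whose origin is the TCP and whose axes are the flange's). Camera axes: x right, y down, z forward; pixel columns grow to the right and rows downward; lengths in m; the calibration is good to about 2 mm. A picture is of the moment at which its call begins: read the wrist's pose just before it. calibration takes no time and is no camera call.
- order.hand_in(): hands the job in; it is judged then, once.
Trained networks look in the newest picture that a camera, given by its name, has taken for a name from the list of things; names that differ only in an ending like _2 or _b are one class to them, and where a whole thing is asked for, a point or a joint stands for the part that bears it (a point fixed in the world has none). Each returns a list of dicts, best first, with "p" (0 to 1); they miss things now and then, are a little off and sometimes report something else, mostly with a low value. They report only what shows in the picture. A call takes as long as a camera call.
- silhouettes(thing, camera): "mask" (400x640 bool, what is visible of it) and "extent" ([centre column, centre row, width, height] in pixels, round what is visible of it).
The state is a dict: "clock": time; "joints": joint angles; "qvel": joint speeds; "tau": joint torques, N m; "tcp_pos": TCP position; "orientation": TCP orientation; "contact_force": force on the tool from outside, world axes, zero at the start; "moment": the same for the moment, N m; "grip_width": finger opening in m; "gripper_force": force on a finger pad.
Only numpy, scipy, OpenCV 4.12 (cv2) and the standard library are available. Lean on these libraries where they do the work, as an engineer would, in place of code of your own. Each camera call takes 0.05 s, during which the arm holds its last target. There are 200 camera calls.

## Working session

There is one attempt and no reset: what is moved stays moved. The work goes in short steps, Python scripts to look and compute and a tool call to move; the robot and the scene stay as the last step left them, time stands still between calls to the robot, and variables do not carry over. Pictures are saved under pics/ and viewed, at most 10 in all, crops included, and the job is handed in when it is done.

Besides the shell and the picture viewer there is one more tool, called after ">>>" as a command line: name --pt "numbers of a row" for each row, then --argument value for the rest. apply_moves: Moves the arm, as the interface text tells. Its arguments: {"type":"object","properties":{"moves":{"type":"array"},"grip_force":{"type":"number"}},"required":["moves"]}

```bash
mkdir -p pics; ls; python3 - <<'E'
from bench import telemetry, grab_frame, calibration, order, silhouettes, r
import cv2,numpy as np
print(telemetry.get_obs())
for n in ["scene","top"]:
    cv2.imwrite(f"pics/{n}0.png",grab_frame(n)); c=calibration(n); print(n,c)
    for t in ["disc","post","pointer","zero_line","stand"]:
        for d in silhouettes(t,n)[:2]: print(t,n,d["p"],d["extent"])
print(calibration("wrist"))
E
```

```text
pics
{'clock': 0.0, 'joints': array([ 1.14691216,  0.47777802,  0.022349  ,  1.55648754, -0.01149245,
        1.10928664, -0.08310739]), 'qvel': array([ 0.00100609,  0.00119343,  0.00270373,  0.00112681, -0.00119378,
        0.00240997, -0.00010673]), 'tau': array([ 1.73979224e-04, -5.96462703e+01,  1.60772167e+00, -2.81199324e+01,
        1.24388631e-02,  9.29618545e-03, -5.58718170e-06]), 'tcp_pos': array([ 0.20941791, -0.64105469,  0.23032547]), 'orientation': array([-3.10075448e+00, -4.93708266e-01,  6.78321697e-04]), 'contact_force': array([-0.27860023,  0.22003114,  0.06815563]), 'moment': array([-7.80449602e-03, -4.85738295e-02, -2.66145877e-05]), 'gripper_force': 0.0, 'grip_width': 0.08545346978211615}
scene {'fx': 397.29361152070953, 'fy': 397.29361152070953, 'cx': 316.41968378016657, 'cy': 203.4982719422567, 'k1': 0.006778484522865703, 'world_from_camera': array([[ 0.24014517,  0.67259615, -0.69996051,  1.49625211],
       [ 0.97051407, -0.18180351,  0.15827168, -0.17349544],
       [-0.02080235, -0.71732971, -0.69642326,  1.03571207],
       [ 0.        ,  0.        ,  0. 
[... 653 characters left out ...]
]])}
disc top 0.74 [336.6, 196.9, 59.2, 56.2]
post top 0.67 [335.1, 197.1, 60.9, 62.4]
pointer top 0.8 [312.9, 194.3, 98.0, 61.7]
zero_line top 0.92 [336.2, 197.7, 56.4, 56.3]
stand top 0.91 [313.6, 194.2, 95.5, 58.3]
{'fx': 343.68024944475803, 'fy': 343.68024944475803, 'cx': 323.5386930809525, 'cy': 198.09057484826417, 'k1': -0.06137443172450086, 'mount': array([[ 8.67515292e-04, -9.64274062e-01, -2.64905228e-01,
         6.79199831e-02],
       [ 9.99999587e-01,  7.65132205e-04,  4.89676233e-04,
         6.78448404e-04],
       [-2.69494569e-04, -2.64905544e-01,  9.64274328e-01,
        -1.42853653e-01],
       [ 0.00000000e+00,  0.00000000e+00,  0.00000000e+00,
         1.00000000e+00]])}
```

```bash
python3 - <<'E'
import cv2,numpy as np
a=cv2.imread("pics/top0.png");b=cv2.imread("pics/scene0.png")
c=cv2.resize(a[155:235,255:375],None,fx=6,fy=6,interpolation=cv2.INTER_CUBIC)
cv2.imwrite("pics/c1.png",c)
cv2.imwrite("pics/c3.png",cv2.resize(b[180:280,250:390],None,fx=5.5,fy=5.5,interpolation=cv2.INTER_CUBIC))
E
```

```text
(no output)
```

View pics/c1.png

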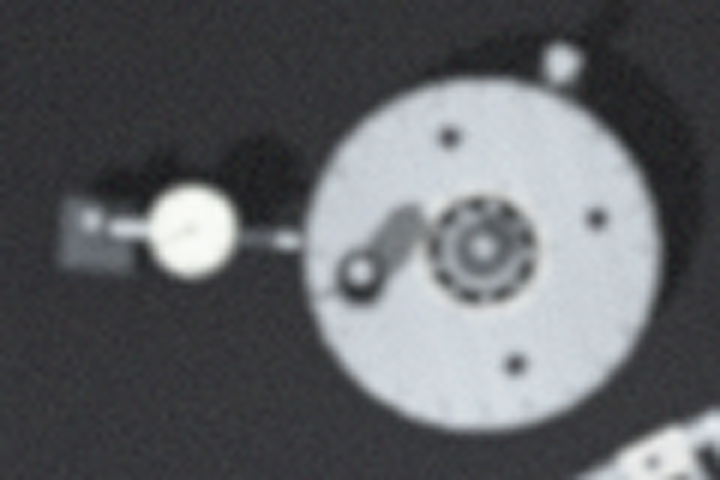

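View pics/scene0.png

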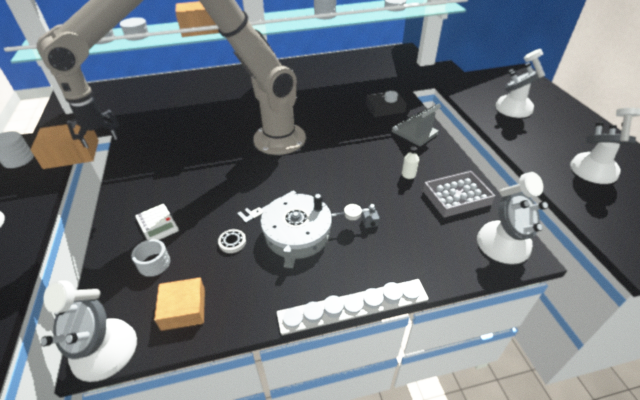

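View pics/c3.png

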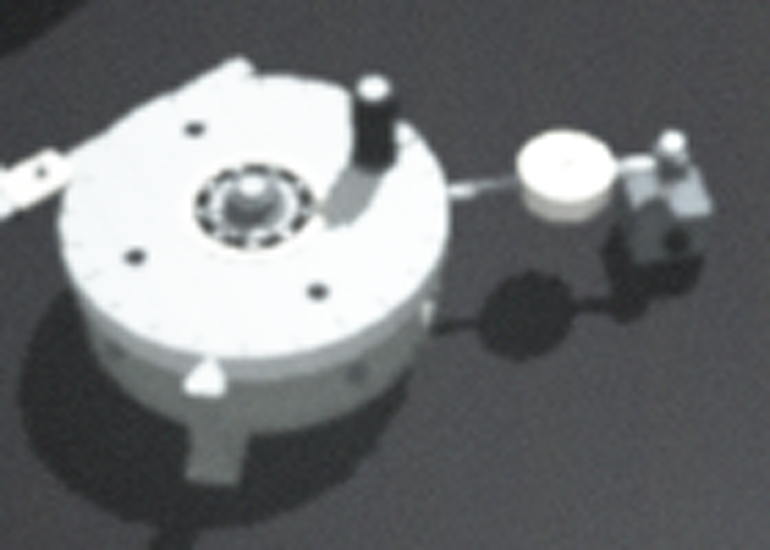

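```bash
cat > h.py <<'E'
from bench import telemetry, grab_frame, calibration, order, silhouettes, r
import cv2,numpy as np
from scipy.spatial.transform import Rotation as R
def ray(cal,uv):
    K=np.array([[cal["fx"],0,cal["cx"]],[0,cal["fy"],cal["cy"]],[0,0,1]])
    p=cv2.undistortPoints(np.float64(uv).reshape(-1,1,2),K,np.array([cal["k1"],0,0,0.]))[:,0]
    return np.c_[p,np.ones(len(p))]
def onplane(cal,T,uv,z):
    d=ray(cal,uv)@T[:3,:3].T; o=T[:3,3]
    return o+d*((z-o[2])/d[:,2])[:,None]
def wristT(obs):
    T=np.eye(4);T[:3,:3]=R.from_rotvec(obs["orientation"]).as_matrix();T[:3,3]=obs["tcp_pos"]
    return T@calibration("wrist")["mount"]
E
python3 - <<'E'
from h import *
a=cv2.imread("pics/top0.png");g=cv2.cvtColor(a,cv2.COLOR_BGR2GRAY)
cal=calibration("top");T=cal["world_from_camera"]
_,b=cv2.threshold(g[155:235,303:375],120,255,0)
b=cv2.morphologyEx(b,cv2.MORPH_OPEN,np.ones((7,7),np.uint8))
cs,_=cv2.findContours(b,0,cv2.CHAIN_APPROX_NONE)
c=max(cs,key=cv2.contourArea)[:,0]+[303,155]
w=onplane(cal,T,c,0.078)[:,:2]
A=np.c_[2*w,np.ones(len(w))];s=np.linalg.lstsq(A,(w**2).sum(1),rcond=None)[0]
print("fit",s[:2],np.sqrt(s[2]+s[0]**2+s[1]**2))
f=lambda x,y:((x+.5)/6-.5+255,(y+.5)/6-.5+155)
for n,p,z in [("disc",(482,253),.078),("nut",(485,246),.097),("post",(362,270),.135),("pointer",(562,66),.083),("zl",(322,294),.08)]:
    q=onplane(cal,T,[f(*p)],z)[0]; d=q[:2]-s[:2]; print(n,q,np.hypot(*d),np.degrees(np.arctan2(d[1],d[0])))
E
```

```text
fit [ 0.57571039 -0.04602503] 0.1002968942780824
disc [ 0.57533714 -0.04178093  0.078     ] 0.004260479849456251 95.02595215630993
nut [ 0.57677488 -0.04294443  0.097     ] 0.003259330929483255 70.93758454070706
post [0.55360063 0.03846276 0.135     ] 0.08733285962813085 104.66497101560148
pointer [ 0.70326623 -0.09555617  0.083     ] 0.1368350352120451 -21.221664879094448
zl [0.5462985  0.06500893 0.08      ] 0.11486339455991525 104.83638883461683
```

>>> apply_moves --pt "0 0 1 0 0 0 1" --pt "0 0 1 0 0 0 1" --pt "0 0 1.0 0 0 0 1" --pt "0 0 0 0.018 -0.028 -0.004 1" --pt "0 0 0 0.018 -0.028 -0.004 1" --pt "0 0 0 0.018 -0.028 -0.004 1" --pt "0 0 0 0.018 -0.028 -0.004 1" --pt "0 0 0 0.018 -0.028 -0.004 1" --grip_force 20

```text
clock: 1.27
tcp_pos: [0.3, -0.5001, 0.2516]
orientation: [3.141, 0.002, 0.0]
contact_force: [0.8, -0.3, 0.4]
grip_width: 0.0853
gripper_force: 0.0
```

>>> apply_moves --pt "0 0 0 0.018 -0.028 -0.004 1" --pt "0 0 0 0.018 -0.028 -0.004 1" --pt "0 0 0 0.018 -0.028 -0.004 1" --pt "0 0 0 0.018 -0.028 -0.004 1" --pt "0 0 0 0.018 -0.028 -0.004 1" --pt "0 0 0 0.018 -0.028 -0.004 1" --pt "0 0 0 0.018 -0.028 -0.004 1" --pt "0 0 0 0.018 -0.028 -0.004 1"

```text
clock: 1.93
tcp_pos: [0.4437, -0.2758, 0.2838]
orientation: [3.141, 0.002, 0.001]
contact_force: [0.7, -0.7, 0.5]
grip_width: 0.0854
gripper_force: 0.0
```

>>> apply_moves --pt "0 0 0 0.018 -0.028 -0.004 1" --pt "0 0 0 0.018 -0.028 -0.004 1" --pt "0 0 0 0.018 -0.028 -0.004 1" --pt "0 0 0 0.018 -0.028 -0.004 1" --pt "0 0 0 0.018 -0.028 -0.004 1" --pt "0 0 0 0.018 -0.028 -0.004 1" --pt "0 0 0 0.018 -0.028 -0.004 1" --pt "0 0 0 0.018 -0.028 -0.004 1"

```text
clock: 2.6
tcp_pos: [0.5874, -0.0516, 0.3157]
orientation: [3.141, 0.002, 0.001]
contact_force: [0.5, -0.3, 0.1]
grip_width: 0.0854
gripper_force: 0.0
```

```bash
python3 - <<'E'
from h import *
o=telemetry.get_obs();print(o["clock"],o["tcp_pos"],o["orientation"],o["joints"],np.abs(o["qvel"]).max())
cv2.imwrite("pics/w1.png",grab_frame("wrist"));np.savez("pics/w1.npz",p=o["tcp_pos"],o=o["orientation"])
for t in ["disc","post","zero_line","pointer"]:
    for d in silhouettes(t,"wrist")[:1]: print(t,d["p"],d["extent"]); cv2.imwrite(f"pics/m_{t}.png",d["mask"].astype(np.uint8)*255)
E
```

```text
2.6 [ 0.58736405 -0.05162865  0.31574838] [3.14144096e+00 2.19986642e-03 7.94373524e-04] [ 0.19660167  0.28436623 -0.26900765  1.64712807  0.07966551  1.2203389
 -1.65884853] 0.6602043758777366
disc 0.72 [313.1, 166.0, 205.4, 204.3]
post 0.82 [311.5, 164.6, 207.8, 210.0]
zero_line 0.93 [311.1, 165.0, 203.5, 202.7]
pointer 0.88 [246.4, 152.7, 339.1, 224.6]
```

View pics/w1.png

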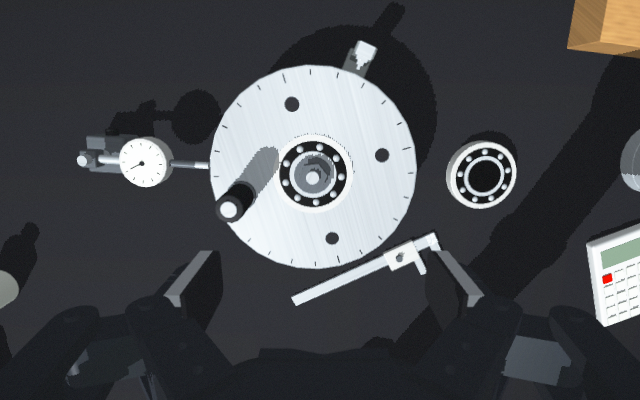

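```bash
cat >> h.py <<'E'
def fitdisc(g,cal,T,x0,y0,x1,y1):
    _,b=cv2.threshold(g[y0:y1,x0:x1],130,255,0)
    k=cv2.getStructuringElement(cv2.MORPH_ELLIPSE,(31,31))
    b=cv2.morphologyEx(cv2.morphologyEx(b,cv2.MORPH_CLOSE,k),cv2.MORPH_OPEN,k)
    cs,_=cv2.findContours(b,0,cv2.CHAIN_APPROX_NONE)
    c=cv2.convexHull(max(cs,key=cv2.contourArea))[:,0]+[x0,y0]
    w=onplane(cal,T,c,0.078)[:,:2]; m=np.ones(len(w),bool)
    for _ in range(4):
        A=np.c_[2*w[m],np.ones(m.sum())];s=np.linalg.lstsq(A,(w[m]**2).sum(1),rcond=None)[0]
        rr=np.sqrt(s[2]+s[0]**2+s[1]**2);e=abs(np.hypot(*(w-s[:2]).T)-rr);m=e<max(.0015,2*np.median(e))
    return s[:2],rr,m.mean()
E
python3 - <<'E'
from h import *
a=cv2.imread("pics/w1.png");g=cv2.cvtColor(a,cv2.COLOR_BGR2GRAY)
z=np.load("pics/w1.npz");cal=calibration("wrist");T=wristT({"tcp_pos":z["p"],"orientation":z["o"]})
c,rr,m=fitdisc(g,cal,T,180,50,440,290);print(c,rr,m)
for n,p,h in [("nut",(312.5,177.5),.097),("post",(228,209.5),.135),("pointer tip",(356,70),.083)]:
    q=onplane(cal,T,[p],h)[0];d=q[:2]-c;print(n,q,np.hypot(*d),np.degrees(np.arctan2(d[1],d[0])))
a4=cv2.imread("pics/top0.png");ct=calibration("top")
print(fitdisc(cv2.cvtColor(a4,6),ct,ct["world_from_camera"],290,155,375,235))
cv2.imwrite("pics/c4.png",np.hstack([cv2.resize(a[30:100,320:400],None,fx=5,fy=5,interpolation=2),cv2.resize(a[170:240,180:260],None,fx=5,fy=5,interpolation=2)]))
E
```

```text
[ 0.57256843 -0.05062578] 0.12759898312788664 0.6923076923076923
nut [ 0.57915495 -0.04033591  0.097     ] 0.012217352145778642 57.37682121495465
post [0.55475346 0.04236579 0.135     ] 0.09468266206626141 100.84510412525043
pointer tip [ 0.69021925 -0.08560336  0.083     ] 0.12274015168159134 -16.557208938471582
(array([ 0.558917  , -0.05837652]), np.float64(0.1447685084153111), np.float64(0.8))
```

View pics/c4.png

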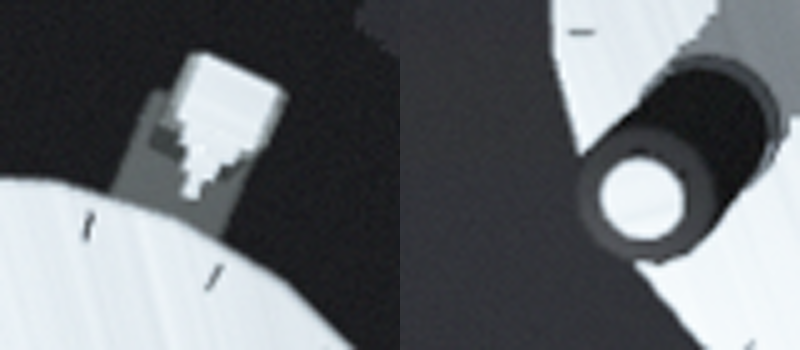

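```bash
cat >> h.py <<'E'
def fitdisc(g,cal,T,u,v,r0,r1):
    th=np.radians(np.arange(0,360,2));rs=np.arange(r0,r1,.25)
    X=(u+np.outer(np.cos(th),rs)).astype(np.float32);Y=(v+np.outer(np.sin(th),rs)).astype(np.float32)
    P=cv2.remap(cv2.GaussianBlur(g,(0,0),.7).astype(np.float32),X,Y,1)
    k=np.argmax(P[:,:-6]-P[:,6:],1)+3; i=np.arange(len(th)); uv=np.c_[X[i,k],Y[i,k]]
    w=onplane(cal,T,uv,0.078)[:,:2]; m=np.ones(len(w),bool)
    for _ in range(10):
        A=np.c_[2*w[m],np.ones(m.sum())];s=np.linalg.lstsq(A,(w[m]**2).sum(1),rcond=None)[0]
        rr=np.sqrt(s[2]+s[0]**2+s[1]**2);e=abs(np.hypot(*(w-s[:2]).T)-rr);m=e<max(.001,2*np.median(e))
    return s[:2],rr,m.mean(),np.median(e)
E
python3 - <<'E'
from h import *
a=cv2.imread("pics/w1.png");g=cv2.cvtColor(a,cv2.COLOR_BGR2GRAY)
z=np.load("pics/w1.npz");cal=calibration("wrist");T=wristT({"tcp_pos":z["p"],"orientation":z["o"]})
res=fitdisc(g,cal,T,313,167,92,116);c=res[0];print(res)
for n,p,h in [("nut",(312.5,177.5),.097),("post",(228,209.8),.135),("pointer tip",(358.6,69),.083)]:
    q=onplane(cal,T,[p],h)[0];d=q[:2]-c;print(n,q,np.hypot(*d),np.degrees(np.arctan2(d[1],d[0])))
a4=cv2.imread("pics/top0.png");ct=calibration("top")
res=fitdisc(cv2.cvtColor(a4,6),ct,ct["world_from_camera"],335,197,24,34);print(res)
c=res[0]
for n,p,h in [("post",(315,199.6),.135)]:
    q=onplane(ct,ct["world_from_camera"],[p],h)[0];d=q[:2]-c;print(n,q,np.hypot(*d),np.degrees(np.arctan2(d[1],d[0])))
E
```

```text
(array([ 0.57909124, -0.03988091]), np.float64(0.11680749909421229), np.float64(0.9888888888888889), np.float64(0.00020685950414590232))
nut [ 0.57915495 -0.04033591  0.097     ] 0.0004594353217347325 -82.02957072839271
post [0.55444245 0.0423884  0.135     ] 0.08588249004647266 106.67879359009991
pointer tip [ 0.69122905 -0.08827857  0.083     ] 0.1221360720984623 -23.344589873624958
(array([ 0.57583673, -0.04134315]), np.float64(0.11902454948490165), np.float64(0.7777777777777778), np.float64(0.0004989298143469253))
post [0.55353777 0.03813814 0.135     ] 0.08255010251101336 105.67179168658559
```

>>> apply_moves --pt "0 0 0 -0.0055 -0.0157 0.024 1" --pt "0 0 0 -0.0055 -0.0157 0.024 1" --pt "0 0 0 -0.0055 -0.0157 0.024 1" --pt "0 0 0 -0.0055 -0.0157 0.024 1" --pt "0 0 0 -0.0055 -0.0157 0.024 1" --pt "0 0 0 -0.0055 -0.0157 0.024 1" --pt "0 0 0 0 0 0 1" --pt "0 0 0 0 0 0 1"

```text
clock: 3.52
tcp_pos: [0.5524, 0.0398, 0.1706]
orientation: [3.141, 0.002, -0.004]
contact_force: [0.9, -0.3, 0.8]
grip_width: 0.0853
gripper_force: 0.0
```

```bash
python3 - <<'E'
from h import *
o=telemetry.get_obs();print(o["clock"],o["tcp_pos"],o["orientation"],np.abs(o["qvel"]).max())
a=grab_frame("wrist");cv2.imwrite("pics/w2.png",a)
T=wristT(o);c=calibration("wrist")
Ti=np.linalg.inv(T)
for p in [(.5544,.0424,.135),(.5791,-.0401,.097)]:
    q=Ti[:3,:3]@np.array(p)+Ti[:3,3];print(c["fx"]*q[0]/q[2]+c["cx"],c["fy"]*q[1]/q[2]+c["cy"])
E
```

```text
3.5167 [0.55239345 0.03983003 0.17058443] [ 3.14050512e+00  1.99061176e-03 -4.11597599e-03] 0.05239593393844849
317.96430650323185 227.77919527796192
447.79572695086443 170.7984190795575
```

View pics/w2.png

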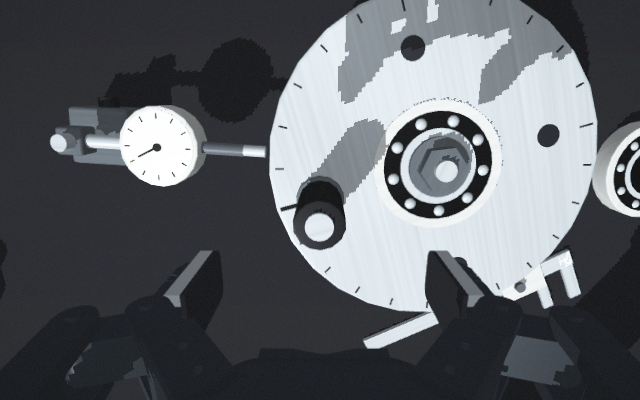

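```bash
cat >> h.py <<'E'
C=np.array([.579,-.0403])
def findpost(a,cal,T,ang=None):
    "post cap: small round bright blob whose back-projection at z=.135 is ~85 mm from C"
    g=cv2.cvtColor(a,6);out=[]
    for t in (110,150,190):
        n,l,st,ce=cv2.connectedComponentsWithStats((g>t).astype(np.uint8),connectivity=4)
        w=onplane(cal,T,ce,.135)[:,:2]-C
        for i in range(1,n):
            x,y,ww,hh,ar=st[i]
            if 4<=ar<2500 and abs(np.hypot(*w[i])-.085)<.02 and .6<ww/hh<1.7:
                ring=cv2.dilate((l==i).astype(np.uint8),np.ones((5,5)))-(l==i)
                out.append((g[ring>0].mean(),ar,np.round(ce[i],1),np.round(w[i]+C,4),np.hypot(*w[i]).round(4),np.arctan2(w[i][1],w[i][0]).round(3)))
    return sorted(out,key=lambda q:q[0])[:3]
E
python3 - <<'E'
from h import *
cal=calibration("wrist");T=wristT(telemetry.get_obs());a=cv2.imread("pics/w2.png")
print(fitdisc(cv2.cvtColor(a,6),cal,T,435,152,150,185))
for q in findpost(a,cal,T):print(q)
q=onplane(cal,T,[(445,171)],.097);print(q)
ct=calibration("top")
for q in findpost(cv2.imread("pics/top0.png"),ct,ct["world_from_camera"]):print(q)
E
```

```text
(array([ 0.58075897, -0.04056794]), np.float64(0.11731173570933282), np.float64(0.6833333333333333), np.float64(0.0002602859134300528))
(np.float64(54.82089552238806), np.int32(44), array([635.1, 203.8]), array([ 0.5692, -0.1415]), np.float64(0.1016), np.float64(-1.667))
(np.float64(55.2875), np.int32(50), array([620.8, 190.5]), array([ 0.5771, -0.1302]), np.float64(0.0899), np.float64(-1.592))
(np.float64(58.149193548387096), np.int32(675), array([318.9, 226.9]), array([0.556 , 0.0413]), np.float64(0.0848), np.float64(1.846))
[[ 0.58038539 -0.04007015  0.097     ]]
(np.float64(112.52083333333333), np.int32(12), array([314.5, 199.5]), array([0.5539, 0.0401]), np.float64(0.0842), np.float64(1.873))
```

>>> apply_moves --pt "0 0 0 0.0015 -0.0008 0 1" --pt "0 0 0 0.001 -0.0007 0.013 1" --pt "0 0 0 0 0 0.02 1" --pt "0 0 0 0 0 0.02 1" --pt "0 0 0 0 0 0.012 1" --pt "0 0 0 0 0 0 1" --pt "0 0 0 0 0 0 -1" --pt "0 0 0 0 0 0 -1" --grip_force 20

```text
clock: 4.23
tcp_pos: [0.5572, 0.0424, 0.1077]
orientation: [-3.141, -0.001, -0.003]
contact_force: [-0.3, 0.9, -0.2]
grip_width: 0.0643
gripper_force: 0.0
```

>>> apply_moves --pt "0 0 0 0 0 0 -1" --pt "0 0 0 0 0 0 -1" --pt "0 0 0 0 0 0 -1" --pt "0 0 0 0 0 0 -1" --pt "0 0 0 0 0 0 -1" --pt "0 0 0 0 0 0 -1" --pt "0 0 0 0 0 0 -1" --pt "0 0 0 0 0 0 -1"

```text
clock: 4.9
tcp_pos: [0.5571, 0.0425, 0.1073]
orientation: [3.142, 0.002, 0.004]
contact_force: [0.3, -1.7, 6.6]
grip_width: 0.0295
gripper_force: 21.2
```

```bash
cat > plan.py <<'E'
import numpy as np, json
def rows(ths, off0, C=(.580,-.0402), rad=.085, dz=None, op=None):
    "ths: commanded angles after each row; off0: current commanded/measured xy; prints 8-row calls"
    p=np.array(off0,float);n=len(ths);dz=dz or [0]*n;op=op or [-1]*n;L=[]
    for t,z,g in zip(ths,dz,op):
        q=np.array(C)+rad*np.array([np.cos(t),np.sin(t)]);d=np.round(q-p,4);p=p+d
        L.append([0,0,0,float(d[0]),float(-d[1])+0.0,z,g])
    for i in range(0,n,8):print(json.dumps(L[i:i+8]))
    return p
E
python3 - <<'E'
from h import *; from plan import rows
o=telemetry.get_obs();print(o["clock"],o["tcp_pos"],o["orientation"],o["contact_force"],o["grip_width"],o["gripper_force"],np.abs(o["qvel"]).max())
p=o["tcp_pos"][:2];d=p-[.58,-.0402];th=np.arctan2(d[1],d[0]);print(np.hypot(*d),th)
k=np.arange(1,49);w=.1633
ths=th+np.where(k<=32,w*k*k/64,w*16+w*(k-32))
print(ths[-1]); print(rows(ths,p))
E
```

```text
4.9 [0.55713784 0.04250828 0.10733261] [3.14150335e+00 2.14674846e-03 3.65326139e-03] [ 0.31678645 -1.69892515  6.59812726] 0.029487492237637677 21.160581707954407 0.00187465607454253
0.08580989564795409 1.8404814811560597
7.0660814811560595
[[0, 0, 0, 0.0, 0.0008, 0, -1], [0, 0, 0, -0.0006, 0.0002, 0, -1], [0, 0, 0, -0.0011, 0.0003, 0, -1], [0, 0, 0, -0.0014, 0.0005, 0, -1], [0, 0, 0, -0.0019, 0.0006, 0, -1], [0, 0, 0, -0.0022, 0.0008, 0, -1], [0, 0, 0, -0.0026, 0.001, 0, -1], [0, 0, 0, -0.003, 0.0014, 0, -1]]
[[0, 0, 0, -0.0033, 0.0016, 0, -1], [0, 0, 0, -0.0036, 0.0019, 0, -1], [0, 0, 0, -0.0039, 0.0024, 0, -1], [0, 0, 0, -0.0041, 0.0029, 0, -1], [0, 0, 0, -0.0043, 0.0033, 0, -1], [0, 0, 0, -0.0043, 0.004, 0, -1], [0, 0, 0, -0.0043, 0.0045, 0, -1], [0, 0, 0, -0.0043, 0.0052, 0, -1]]
[[0, 0, 0, -0.0041, 0.0059, 0, -1], [0, 0, 0, -0.0038, 0.0066, 0, -1], [0, 0, 0, -0.0033, 0.0073, 0, -1], [0, 0, 0, -0.0027, 0.008, 0, -1], [0, 0, 0, -0.002, 0.0086, 0, -1], [0, 0, 0, -0.0012, 0.0093, 0, -1], [0, 0, 0, -0.0, 0.0097, 0, -1], [0, 0, 0, 0.0011, 0.0102, 0, -1]]
[[0, 0, 0, 0.0024, 0.0103, 0, -1], [0, 0, 0, 0.0039, 0.0104, 0, -1], [0, 0, 0, 0.0054, 0.0101, 0, -1], [0, 0, 0, 0.007, 0.0096, 0, -1], [0, 0, 0, 0.0086, 0.0089, 0, -1], [0, 0, 0, 0.0102, 0.0077, 0, -1], [0, 0, 0, 0.0116, 0.0063, 0, -1], [0, 0, 0, 0.0129, 0.0046, 0, -1]]
[[0, 0, 0, 0.0136, 0.0024, 0, -1], [0, 0, 0, 0.0139, 0.0002, 0, -1], [0, 0, 0, 0.0137, -0.002, 0, -1], [0, 0, 0, 0.0132, -0.0043, 0, -1], [0, 0, 0, 0.0123, -0.0064, 0, -1], [0, 0, 0, 0.0112, -0.0082, 0, -1], [0, 0, 0, 0.0096, -0.01, 0, -1], [0, 0, 0, 0.0079, -0.0114, 0, -1]]
[[0, 0, 0, 0.0059, -0.0125, 0, -1], [0, 0, 0, 0.0038, -0.0134, 0, -1], [0, 0, 0, 0.0016, -0.0137, 0, -1], [0, 0, 0, -0.0007, -0.0139, 0, -1], [0, 0, 0, -0.0029, -0.0135, 0, -1], [0, 0, 0, -0.005, -0.0129, 0, -1], [0, 0, 0, -0.0071, -0.012, 0, -1], [0, 0, 0, -0.009, -0.0105, 0, -1]]
[0.64023784 0.01970828]
```

>>> apply_moves --pt "0 0 0 0.0 0.0008 0 -1" --pt "0 0 0 -0.0006 0.0002 0 -1" --pt "0 0 0 -0.0011 0.0003 0 -1" --pt "0 0 0 -0.0014 0.0005 0 -1" --pt "0 0 0 -0.0019 0.0006 0 -1" --pt "0 0 0 -0.0022 0.0008 0 -1" --pt "0 0 0 -0.0026 0.001 0 -1" --pt "0 0 0 -0.003 0.0014 0 -1"

```text
clock: 5.57
tcp_pos: [0.5444, 0.0377, 0.1073]
orientation: [-3.141, -0.003, -0.004]
contact_force: [0.1, 0.3, 6.6]
grip_width: 0.0292
gripper_force: 21.1
```

>>> apply_moves --pt "0 0 0 -0.0033 0.0016 0 -1" --pt "0 0 0 -0.0036 0.0019 0 -1" --pt "0 0 0 -0.0039 0.0024 0 -1" --pt "0 0 0 -0.0041 0.0029 0 -1" --pt "0 0 0 -0.0043 0.0033 0 -1" --pt "0 0 0 -0.0043 0.004 0 -1" --pt "0 0 0 -0.0043 0.0045 0 -1" --pt "0 0 0 -0.0043 0.0052 0 -1"

```text
clock: 6.23
tcp_pos: [0.5122, 0.0117, 0.1073]
orientation: [-3.141, -0.003, -0.004]
contact_force: [0.3, -0.2, 5.8]
grip_width: 0.0294
gripper_force: 21.2
```

```bash
python3 - <<'E'
from h import *
o=telemetry.get_obs();print(o["clock"],o["tcp_pos"],o["orientation"],o["contact_force"],o["moment"],o["grip_width"],o["gripper_force"])
d=o["tcp_pos"][:2]-[.58,-.0402];print(np.hypot(*d),np.arctan2(d[1],d[0]), 1.8405+.1633*256/64)
E
```

```text
6.2333 [0.51217537 0.01170902 0.10730732] [-3.14089837 -0.00346772 -0.00408547] [ 0.34060764 -0.20977454  5.83012491] [-0.0164675  -0.11106301  0.01492336] 0.029434032231097296 21.151657104492188
0.08540917430613258 2.4883449466309533 2.4937
```

```bash
python3 - <<'E'
from plan import rows
w=.1633;k=list(range(1,11))
ths=[7.0661+w*i for i in k]
p=rows(ths,[0.64024,0.01971],dz=[0]*6+[-.02]*4,op=[-1]*3+[1]*7)
print(p)
E
```

```text
[[0, 0, 0, -0.0105, -0.009, 0, -1], [0, 0, 0, -0.0119, -0.0072, 0, -1], [0, 0, 0, -0.0129, -0.0051, 0, -1], [0, 0, 0, -0.0135, -0.003, 0, 1], [0, 0, 0, -0.0139, -0.0008, 0, 1], [0, 0, 0, -0.0138, 0.0016, 0, 1], [0, 0, 0, -0.0133, 0.0037, -0.02, 1], [0, 0, 0, -0.0126, 0.0059, -0.02, 1]]
[[0, 0, 0, -0.0114, 0.0078, -0.02, 1], [0, 0, 0, -0.01, 0.0096, -0.02, 1]]
[0.51644 0.01621]
```

>>> apply_moves --pt "0 0 0 -0.0041 0.0059 0 -1" --pt "0 0 0 -0.0038 0.0066 0 -1" --pt "0 0 0 -0.0033 0.0073 0 -1" --pt "0 0 0 -0.0027 0.008 0 -1" --pt "0 0 0 -0.002 0.0086 0 -1" --pt "0 0 0 -0.0012 0.0093 0 -1" --pt "0 0 0 0.0 0.0097 0 -1" --pt "0 0 0 0.0011 0.0102 0 -1"

```text
clock: 6.9
tcp_pos: [0.4965, -0.0543, 0.1073]
orientation: [-3.141, -0.004, -0.004]
contact_force: [1.9, 0.7, 4.5]
grip_width: 0.0294
gripper_force: 21.1
```

>>> apply_moves --pt "0 0 0 0.0024 0.0103 0 -1" --pt "0 0 0 0.0039 0.0104 0 -1" --pt "0 0 0 0.0054 0.0101 0 -1" --pt "0 0 0 0.007 0.0096 0 -1" --pt "0 0 0 0.0086 0.0089 0 -1" --pt "0 0 0 0.0102 0.0077 0 -1" --pt "0 0 0 0.0116 0.0063 0 -1" --pt "0 0 0 0.0129 0.0046 0 -1"

```text
clock: 7.57
tcp_pos: [0.5591, -0.1218, 0.1073]
orientation: [-3.141, -0.003, -0.004]
contact_force: [0.8, 5.1, 6.7]
grip_width: 0.0293
gripper_force: 21.2
```

>>> apply_moves --pt "0 0 0 0.0136 0.0024 0 -1" --pt "0 0 0 0.0139 0.0002 0 -1" --pt "0 0 0 0.0137 -0.002 0 -1" --pt "0 0 0 0.0132 -0.0043 0 -1" --pt "0 0 0 0.0123 -0.0064 0 -1" --pt "0 0 0 0.0112 -0.0082 0 -1" --pt "0 0 0 0.0096 -0.01 0 -1" --pt "0 0 0 0.0079 -0.0114 0 -1"

```text
clock: 8.23
tcp_pos: [0.654, -0.0816, 0.1074]
orientation: [-3.141, -0.002, -0.002]
contact_force: [-3.0, 1.3, 9.2]
grip_width: 0.0293
gripper_force: 21.5
```

>>> apply_moves --pt "0 0 0 0.0059 -0.0125 0 -1" --pt "0 0 0 0.0038 -0.0134 0 -1" --pt "0 0 0 0.0016 -0.0137 0 -1" --pt "0 0 0 -0.0007 -0.0139 0 -1" --pt "0 0 0 -0.0029 -0.0135 0 -1" --pt "0 0 0 -0.005 -0.0129 0 -1" --pt "0 0 0 -0.0071 -0.012 0 -1" --pt "0 0 0 -0.009 -0.0105 0 -1"

```text
clock: 8.9
tcp_pos: [0.64, 0.0211, 0.1073]
orientation: [-3.141, -0.003, -0.003]
contact_force: [-2.0, -0.2, 8.4]
grip_width: 0.0298
gripper_force: 21.4
```

```bash
python3 - <<'E'
from h import *
o=telemetry.get_obs();print(o["clock"],o["tcp_pos"],o["orientation"],o["contact_force"],o["moment"],o["grip_width"],o["gripper_force"])
d=o["tcp_pos"][:2]-[.58,-.0402];print(np.hypot(*d),np.arctan2(d[1],d[0]), 7.0661-2*np.pi)
E
```

```text
8.9 [0.64002198 0.02107213 0.10734503] [-3.14119823 -0.00333707 -0.00325234] [-1.9835953  -0.19270207  8.35908226] [-0.26539723  0.36425524  0.00646307] 0.02975279210021908 21.355044543743134
0.08577244566376191 0.7957045915462546 0.7829146928204134
```

>>> apply_moves --pt "0 0 0 -0.0105 -0.009 0 -1" --pt "0 0 0 -0.0119 -0.0072 0 -1" --pt "0 0 0 -0.0129 -0.0051 0 -1" --pt "0 0 0 -0.0135 -0.003 0 1" --pt "0 0 0 -0.0139 -0.0008 0 1" --pt "0 0 0 -0.0138 0.0016 0 1" --pt "0 0 0 -0.0133 0.0037 -0.02 1" --pt "0 0 0 -0.0126 0.0059 -0.02 1"

```text
clock: 9.57
tcp_pos: [0.5346, 0.0341, 0.1454]
orientation: [3.142, 0.005, -0.006]
contact_force: [-0.8, -0.4, 0.8]
grip_width: 0.0853
gripper_force: 0.0
```

>>> apply_moves --pt "0 0 0 -0.0114 0.0078 -0.02 1" --pt "0 0 0 -0.01 0.0096 -0.02 1" --pt "0 0 0 -0.004 0.005 -0.02 1" --pt "0 0 0 0.006 0.008 -0.022 1" --pt "0 0 0 0.018 0.014 -0.022 1" --pt "0 0 0 0.02 0.015 -0.022 1" --pt "0 0 0 0.018 0.014 -0.022 1" --pt "0 0 0 0.012 0.01 -0.015 1"

```text
clock: 10.23
tcp_pos: [0.5871, -0.0513, 0.3114]
orientation: [3.141, 0.001, 0.003]
contact_force: [0.1, 0.7, 0.3]
grip_width: 0.0856
gripper_force: 0.0
```

>>> apply_moves --pt "0 0 0 0 0 0 1" --pt "0 0 0 0 0 0 1" --pt "0 0 0 0 0 0 1" --pt "0 0 0 0 0 0 1" --pt "0 0 0 0 0 0 1" --pt "0 0 0 0 0 0 1" --pt "0 0 0 0 0 0 1" --pt "0 0 0 0 0 0 1"

```text
clock: 10.9
tcp_pos: [0.5853, -0.0494, 0.3091]
orientation: [-3.142, -0.003, 0.0]
contact_force: [0.1, -0.7, 0.2]
grip_width: 0.0852
gripper_force: 0.0
```

```bash
cat >> h.py <<'E'
C=np.array([.580,-.0402])
def look(name):
    o=telemetry.get_obs();a=grab_frame("wrist");cv2.imwrite(f"pics/{name}.png",a)
    print(o["clock"],o["tcp_pos"],np.abs(o["qvel"]).max())
    for q in findpost(a,calibration("wrist"),wristT(o)):print(*q)
E
python3 -c "
from h import *
for i in range(3): look('f%d'%i)"
```

```text
10.9 [ 0.5852723  -0.04941047  0.30913692] 0.004741873107918079
52.348684210526315 233 [401.9 194. ] [ 0.5705 -0.1249] 0.0852 -1.683
57.796052631578945 223 [401.9 194.2] [ 0.5703 -0.1249] 0.0853 -1.685
81.38194444444444 197 [401.8 194.1] [ 0.5704 -0.1248] 0.0852 -1.684
10.95 [ 0.58533814 -0.04950027  0.3092159 ] 0.003415641332791798
51.53125 238 [402.6 186.2] [ 0.5782 -0.1252] 0.085 -1.591
61.33552631578947 221 [402.8 186.3] [ 0.5781 -0.1254] 0.0852 -1.593
77.33783783783784 203 [402.6 186.3] [ 0.5781 -0.1252] 0.085 -1.593
11.0 [ 0.5854034  -0.04954743  0.30925581] 0.0021086448575952897
50.06875 249 [402.7 178.1] [ 0.5861 -0.1249] 0.0849 -1.498
63.01315789473684 225 [402.9 178.2] [ 0.586 -0.125] 0.085 -1.5
76.39864864864865 210 [402.8 178.3] [ 0.586 -0.125] 0.085 -1.5
```

>>> apply_moves --pt "0 0 0 0 0 0 1" --pt "0 0 0 0 0 0 1" --pt "0 0 0 0 0 0 1" --pt "0 0 0 0 0 0 1" --pt "0 0 0 0 0 0 1" --pt "0 0 0 0 0 0 1" --pt "0 0 0 0 0 0 1" --pt "0 0 0 0 0 0 1"

```text
clock: 11.72
tcp_pos: [0.5855, -0.0496, 0.3093]
orientation: [-3.142, -0.003, -0.0]
contact_force: [-0.4, -0.5, -0.4]
grip_width: 0.0855
gripper_force: 0.0
```

>>> apply_moves --pt "0 0 0 0 0 0 1" --pt "0 0 0 0 0 0 1" --pt "0 0 0 0 0 0 1" --pt "0 0 0 0 0 0 1" --pt "0 0 0 0 0 0 1" --pt "0 0 0 0 0 0 1" --pt "0 0 0 0 0 0 1" --pt "0 0 0 0 0 0 1"

```text
clock: 12.38
tcp_pos: [0.5855, -0.0496, 0.3093]
orientation: [-3.142, -0.003, -0.0]
contact_force: [0.3, 0.0, -0.3]
grip_width: 0.0851
gripper_force: 0.0
```

```bash
python3 -c "
from h import *
look('f4')"
```

```text
12.3833 [ 0.58549288 -0.04963022  0.30931332] 0.0013524353016991905
57.31875 260 [234.6 135.7] [0.6256 0.0316] 0.085 1.004
64.78125 246 [234.5 135.7] [0.6256 0.0316] 0.0851 1.005
85.00675675675676 223 [234.5 135.8] [0.6256 0.0316] 0.085 1.005
```

>>> apply_moves --pt "0 0 0 0 0 0 1" --pt "0 0 0 0 0 0 1" --pt "0 0 0 0 0 0 1" --pt "0 0 0 0 0 0 1" --pt "0 0 0 0 0 0 1" --pt "0 0 0 0 0 0 1" --pt "0 0 0 0 0 0 1" --pt "0 0 0 0 0 0 1"

```text
clock: 13.1
tcp_pos: [0.5855, -0.0496, 0.3093]
orientation: [-3.142, -0.003, 0.0]
contact_force: [-0.1, -0.6, 0.6]
grip_width: 0.0851
gripper_force: 0.0
```

>>> apply_moves --pt "0 0 0 0 0 0 1" --pt "0 0 0 0 0 0 1" --pt "0 0 0 0 0 0 1" --pt "0 0 0 0 0 0 1" --pt "0 0 0 0 0 0 1" --pt "0 0 0 0 0 0 1" --pt "0 0 0 0 0 0 1" --pt "0 0 0 0 0 0 1"

```text
clock: 13.77
tcp_pos: [0.5855, -0.0496, 0.3093]
orientation: [3.142, 0.003, -0.0]
contact_force: [-0.2, 0.2, -0.0]
grip_width: 0.0852
gripper_force: 0.0
```

```bash
python3 -c "
from h import *
look('f5');look('f6')"
```

```text
13.7667 [ 0.58548527 -0.04959367  0.30930421] 0.0009164463352726306
56.59722222222222 198 [329.2 266.2] [ 0.4948 -0.0561] 0.0867 -2.957
65.11029411764706 184 [329.1 266.2] [ 0.4948 -0.0559] 0.0867 -2.959
82.12878787878788 166 [329.1 266.2] [ 0.4948 -0.056 ] 0.0866 -2.958
13.8167 [ 0.58549087 -0.04963678  0.30931055] 0.0008766111269601242
55.15972222222222 198 [335.9 264.8] [ 0.4964 -0.0628] 0.0866 -2.877
64.67647058823529 182 [335.9 264.9] [ 0.4963 -0.0629] 0.0868 -2.877
78.83333333333333 167 [335.9 264.7] [ 0.4965 -0.0629] 0.0865 -2.876
```

>>> apply_moves --pt "0 0 0 0 0 0 1" --pt "0 0 0 0 0 0 1" --pt "0 0 0 0 0 0 1" --pt "0 0 0 0 0 0 1" --pt "0 0 0 0 0 0 1" --pt "0 0 0 0 0 0 1" --pt "0 0 0 0 0 0 1" --pt "0 0 0 0 0 0 1"

```text
clock: 14.53
tcp_pos: [0.5855, -0.0496, 0.3093]
orientation: [3.142, 0.003, 0.0]
contact_force: [0.3, 0.1, -0.9]
grip_width: 0.0853
gripper_force: 0.0
```

>>> apply_moves --pt "0 0 0 0 0 0 1" --pt "0 0 0 0 0 0 1" --pt "0 0 0 0 0 0 1" --pt "0 0 0 0 0 0 1" --pt "0 0 0 0 0 0 1" --pt "0 0 0 0 0 0 1" --pt "0 0 0 0 0 0 1" --pt "0 0 0 0 0 0 1"

```text
clock: 15.2
tcp_pos: [0.5855, -0.0497, 0.3093]
orientation: [3.142, 0.002, -0.0]
contact_force: [-0.3, 0.0, 0.8]
grip_width: 0.0855
gripper_force: 0.0
```

```bash
python3 -c "
from h import *
look('f7')"
```

```text
15.2 [ 0.58546806 -0.04965224  0.30927709] 0.0025148789894463785
53.08536585365854 271 [370.  112.4] [ 0.6465 -0.0918] 0.0842 -0.66
60.43125 257 [370.  112.4] [ 0.6465 -0.0918] 0.0842 -0.66
69.99358974358974 245 [370.1 112.4] [ 0.6465 -0.0919] 0.0842 -0.661
```

```bash
cat > catch.py <<'E'
import numpy as np
from scipy.optimize import least_squares
D=np.array([[10.9,.5704,-.1249],[10.95,.5781,-.1253],[11.,.586,-.125],[12.3833,.6256,.0316],[13.7667,.4948,-.056],[13.8167,.4964,-.0628],[15.2,.6465,-.0918]])
f=lambda p,t:p[0]+p[1]*(t-15.2)-.5*p[2]*(t-15.2)**2
def res(p):
    th=f(p,D[:,0]);return np.r_[(p[3]+.085*np.cos(th)-D[:,1])/.001,(p[4]+.085*np.sin(th)-D[:,2])/.001,(p[3]-.5798)/.001,(p[4]+.0402)/.001]
S=least_squares(res,[5.62,1.55,.08,.58,-.04]);P=S.x
if __name__=="__main__":
    print(P,np.sqrt(np.diag(np.linalg.inv(S.jac.T@S.jac))),S.fun.round(1))
E
python3 catch.py
```

```text
[ 5.628594    1.55494522  0.06615634  0.57878587 -0.04003534] [0.01251062 0.01402612 0.0059515  0.00046611 0.00037792] [ 0.   0.1  0.   0.1  0.5  0.5 -0.3  0.3  0.3  0.3 -0.7 -0.1 -0.1  0.
 -1.   0.2]
```

```bash
cat > go.py <<'E'
from catch import *; import json
n=np.arange(0,25);t=15.25+n/12;th=f(P,t)
s=np.clip(n/8,0,1);s=s*s*(3-2*s)
q=(1-s)[:,None]*[.5855,-.0497]+s[:,None]*(P[3:5]+.085*np.c_[np.cos(th),np.sin(th)])
u=np.clip(n/12,0,1);z=.3093-.2023*(u*u*(3-2*u))
X=np.c_[q,z];L=[];p=X[0].copy()
for i in range(1,25):
    d=np.round(X[i]-p,4);p+=d;L.append([0,0,0,float(d[0]),float(-d[1]),float(-d[2]),1 if i<13 else -1])
for i in (0,8,16):print(json.dumps(L[i:i+8]))
print(th[[8,12,17,24]],p,z[6:12].round(3))
E
python3 go.py; python3 -c "
from h import *
print(telemetry.get_obs()['clock'])"
```

```text
[[0, 0, 0, 0.003, 0.0012, 0.004, 1], [0, 0, 0, 0.0086, 0.0015, 0.011, 1], [0, 0, 0, 0.0127, -0.0007, 0.0166, 1], [0, 0, 0, 0.0148, -0.0041, 0.0208, 1], [0, 0, 0, 0.0143, -0.0082, 0.0237, 1], [0, 0, 0, 0.0114, -0.0114, 0.0251, 1], [0, 0, 0, 0.0061, -0.0129, 0.025, 1], [0, 0, 0, -0.0008, -0.0115, 0.0237, 1]]
[[0, 0, 0, -0.0052, -0.0093, 0.0208, 1], [0, 0, 0, -0.0062, -0.0086, 0.0166, 1], [0, 0, 0, -0.0073, -0.0077, 0.011, 1], [0, 0, 0, -0.0081, -0.0067, 0.004, 1], [0, 0, 0, -0.0088, -0.0056, -0.0, -1], [0, 0, 0, -0.0095, -0.0045, -0.0, -1], [0, 0, 0, -0.0099, -0.0033, -0.0, -1], [0, 0, 0, -0.0101, -0.0021, -0.0, -1]]
[[0, 0, 0, -0.0104, -0.0008, -0.0, -1], [0, 0, 0, -0.0102, 0.0005, -0.0, -1], [0, 0, 0, -0.0102, 0.0017, -0.0, -1], [0, 0, 0, -0.0098, 0.0029, -0.0, -1], [0, 0, 0, -0.0093, 0.004, -0.0, -1], [0, 0, 0, -0.0088, 0.0051, -0.0, -1], [0, 0, 0, -0.0081, 0.0061, -0.0, -1], [0, 0, 0, -0.0072, 0.0069, -0.0, -1]]
[6.72598209 7.2248178  7.83802551 8.67722069] [0.5165 0.0178 0.107 ] [0.208 0.183 0.159 0.139 0.122 0.111]
15.25
```

>>> apply_moves --pt "0 0 0 0.003 0.0012 0.004 1" --pt "0 0 0 0.0086 0.0015 0.011 1" --pt "0 0 0 0.0127 -0.0007 0.0166 1" --pt "0 0 0 0.0148 -0.0041 0.0208 1" --pt "0 0 0 0.0143 -0.0082 0.0237 1" --pt "0 0 0 0.0114 -0.0114 0.0251 1" --pt "0 0 0 0.0061 -0.0129 0.025 1" --pt "0 0 0 -0.0008 -0.0115 0.0237 1"

```text
clock: 15.92
tcp_pos: [0.6568, -0.0028, 0.1565]
orientation: [-3.141, -0.002, 0.0]
contact_force: [0.2, -0.1, -0.3]
grip_width: 0.0854
gripper_force: 0.0
```

>>> apply_moves --pt "0 0 0 -0.0052 -0.0093 0.0208 1" --pt "0 0 0 -0.0062 -0.0086 0.0166 1" --pt "0 0 0 -0.0073 -0.0077 0.0105 1" --pt "0 0 0 -0.0081 -0.0067 0.003 1" --pt "0 0 0 -0.0088 -0.0056 0 -1" --pt "0 0 0 -0.0095 -0.0045 0 -1" --pt "0 0 0 -0.0099 -0.0033 0 -1" --pt "0 0 0 -0.0101 -0.0021 0 -1"

```text
clock: 16.58
tcp_pos: [0.59, 0.0447, 0.1094]
orientation: [-3.141, -0.003, -0.003]
contact_force: [-0.6, -0.2, -0.3]
grip_width: 0.0391
gripper_force: 0.0
```

>>> apply_moves --pt "0 0 0 -0.0104 -0.0008 0 -1" --pt "0 0 0 -0.0102 0.0005 0 -1" --pt "0 0 0 -0.0102 0.0017 0 -1" --pt "0 0 0 -0.0098 0.0029 0 -1" --pt "0 0 0 -0.0093 0.004 0 -1" --pt "0 0 0 -0.0088 0.0051 0 -1" --pt "0 0 0 -0.0081 0.0061 0 -1" --pt "0 0 0 -0.0072 0.0069 0 -1"

```text
clock: 17.25
tcp_pos: [0.5156, 0.0178, 0.1094]
orientation: [-3.141, -0.003, -0.002]
contact_force: [-2.1, 0.3, 8.3]
grip_width: 0.0293
gripper_force: 21.6
```

```bash
cat > stop.py <<'E'
from catch import P; from plan import rows; import numpy as np
# start th0 at speed w0 per row; const then linear decel, 56 rows, end at goal
th0=8.677;w0=1.46/12;goal=4*np.pi-.408
N=64;  # w0*(a + b/2)=dist, a+b=N
dist=goal-th0;b=2*(N-dist/w0);a=N-b
print(dist,a,b)
k=np.arange(1,N+1);v=lambda x:np.where(x<=a,w0*x,w0*a+w0*((x-a)-(x-a)**2/(2*b)))
print(rows(th0+v(k),[.5165,.0178],C=P[3:5]))
E
sed -i 's/N=64;/N=int(np.ceil(1.0*40));/' stop.py
python3 - <<'E'
from h import *
o=telemetry.get_obs();print(o["clock"],o["tcp_pos"],o["orientation"],o["contact_force"],o["moment"],o["grip_width"],o["gripper_force"])
d=o["tcp_pos"][:2]-[.5788,-.04];print(np.hypot(*d),np.arctan2(d[1],d[0]))
E
python3 stop.py
```

```text
17.25 [0.51563923 0.01777947 0.10942925] [-3.14132789e+00 -2.85043506e-03 -1.55554544e-03] [-2.14185996  0.30045927  8.32216319] [0.17790621 0.26256379 0.00364478] 0.029262190416269658 21.631187796592712
0.08560227735563873 2.4006607408739806
3.4813706143591734 17.228010099054906 22.771989900945094
[[0, 0, 0, -0.0066, 0.008, 0, -1], [0, 0, 0, -0.0055, 0.0088, 0, -1], [0, 0, 0, -0.0045, 0.0093, 0, -1], [0, 0, 0, -0.0032, 0.0098, 0, -1], [0, 0, 0, -0.0021, 0.0101, 0, -1], [0, 0, 0, -0.0008, 0.0103, 0, -1], [0, 0, 0, 0.0004, 0.0103, 0, -1], [0, 0, 0, 0.0017, 0.0102, 0, -1]]
[[0, 0, 0, 0.003, 0.01, 0, -1], [0, 0, 0, 0.0041, 0.0094, 0, -1], [0, 0, 0, 0.0052, 0.009, 0, -1], [0, 0, 0, 0.0062, 0.0082, 0, -1], [0, 0, 0, 0.0073, 0.0074, 0, -1], [0, 0, 0, 0.008, 0.0064, 0, -1], [0, 0, 0, 0.0088, 0.0055, 0, -1], [0, 0, 0, 0.0094, 0.0043, 0, -1]]
[[0, 0, 0, 0.0098, 0.0032, 0, -1], [0, 0, 0, 0.0101, 0.0019, 0, -1], [0, 0, 0, 0.0097, 0.0007, 0, -1], [0, 0, 0, 0.0093, -0.0003, 0, -1], [0, 0, 0, 0.0087, -0.0013, 0, -1], [0, 0, 0, 0.0082, -0.0021, 0, -1], [0, 0, 0, 0.0075, -0.0027, 0, -1], [0, 0, 0, 0.0068, -0.0031, 0, -1]]
[[0, 0, 0, 0.0061, -0.0035, 0, -1], [0, 0, 0, 0.0054, -0.0037, 0, -1], [0, 0, 0, 0.0048, -0.0039, 0, -1], [0, 0, 0, 0.0042, -0.0038, 0, -1], [0, 0, 0, 0.0036, -0.0038, 0, -1], [0, 0, 0, 0.003, -0.0036, 0, -1], [0, 0, 0, 0.0026, -0.0035, 0, -1], [0, 0, 0, 0.0022, -0.0032, 0, -1]]
[[0, 0, 0, 0.0018, -0.0028, 0, -1], [0, 0, 0, 0.0015, -0.0026, 0, -1], [0, 0, 0, 0.0012, -0.0022, 0, -1], [0, 0, 0, 0.0009, -0.0018, 0, -1], [0, 0, 0, 0.0007, -0.0015, 0, -1], [0, 0, 0, 0.0004, -0.001, 0, -1], [0, 0, 0, 0.0003, -0.0006, 0, -1], [0, 0, 0, 0.0001, -0.0002, 0, -1]]
[ 0.6568 -0.0738]
```

```bash
sed -i 's/1.0\*40/48/' stop.py; python3 stop.py
```

```text
3.4813706143591734 9.228010099054906 38.771989900945094
[[0, 0, 0, -0.0066, 0.008, 0, -1], [0, 0, 0, -0.0055, 0.0088, 0, -1], [0, 0, 0, -0.0045, 0.0093, 0, -1], [0, 0, 0, -0.0032, 0.0098, 0, -1], [0, 0, 0, -0.0021, 0.0101, 0, -1], [0, 0, 0, -0.0008, 0.0103, 0, -1], [0, 0, 0, 0.0004, 0.0103, 0, -1], [0, 0, 0, 0.0017, 0.0102, 0, -1]]
[[0, 0, 0, 0.003, 0.01, 0, -1], [0, 0, 0, 0.004, 0.0094, 0, -1], [0, 0, 0, 0.005, 0.0086, 0, -1], [0, 0, 0, 0.0059, 0.0078, 0, -1], [0, 0, 0, 0.0065, 0.0069, 0, -1], [0, 0, 0, 0.007, 0.006, 0, -1], [0, 0, 0, 0.0074, 0.005, 0, -1], [0, 0, 0, 0.0076, 0.0041, 0, -1]]
[[0, 0, 0, 0.0077, 0.0032, 0, -1], [0, 0, 0, 0.0078, 0.0024, 0, -1], [0, 0, 0, 0.0077, 0.0016, 0, -1], [0, 0, 0, 0.0076, 0.0008, 0, -1], [0, 0, 0, 0.0073, 0.0002, 0, -1], [0, 0, 0, 0.0071, -0.0004, 0, -1], [0, 0, 0, 0.0067, -0.001, 0, -1], [0, 0, 0, 0.0064, -0.0014, 0, -1]]
[[0, 0, 0, 0.006, -0.0018, 0, -1], [0, 0, 0, 0.0056, -0.0022, 0, -1], [0, 0, 0, 0.0051, -0.0024, 0, -1], [0, 0, 0, 0.0048, -0.0027, 0, -1], [0, 0, 0, 0.0044, -0.0027, 0, -1], [0, 0, 0, 0.004, -0.0029, 0, -1], [0, 0, 0, 0.0037, -0.003, 0, -1], [0, 0, 0, 0.0032, -0.0029, 0, -1]]
[[0, 0, 0, 0.0029, -0.0029, 0, -1], [0, 0, 0, 0.0026, -0.0029, 0, -1], [0, 0, 0, 0.0023, -0.0028, 0, -1], [0, 0, 0, 0.0021, -0.0026, 0, -1], [0, 0, 0, 0.0017, -0.0025, 0, -1], [0, 0, 0, 0.0016, -0.0024, 0, -1], [0, 0, 0, 0.0013, -0.0021, 0, -1], [0, 0, 0, 0.0011, -0.002, 0, -1]]
[[0, 0, 0, 0.001, -0.0017, 0, -1], [0, 0, 0, 0.0008, -0.0016, 0, -1], [0, 0, 0, 0.0006, -0.0013, 0, -1], [0, 0, 0, 0.0005, -0.0011, 0, -1], [0, 0, 0, 0.0004, -0.0008, 0, -1], [0, 0, 0, 0.0003, -0.0006, 0, -1], [0, 0, 0, 0.0002, -0.0004, 0, -1], [0, 0, 0, 0.0, -0.0001, 0, -1]]
[ 0.6568 -0.0738]
```

>>> apply_moves --pt "0 0 0 -0.0066 0.008 0 -1" --pt "0 0 0 -0.0055 0.0088 0 -1" --pt "0 0 0 -0.0045 0.0093 0 -1" --pt "0 0 0 -0.0032 0.0098 0 -1" --pt "0 0 0 -0.0021 0.0101 0 -1" --pt "0 0 0 -0.0008 0.0103 0 -1" --pt "0 0 0 0.0004 0.0103 0 -1" --pt "0 0 0 0.0017 0.0102 0 -1"

```text
clock: 17.92
tcp_pos: [0.4961, -0.0604, 0.1095]
orientation: [3.141, 0.001, 0.004]
contact_force: [2.9, 1.1, 4.3]
grip_width: 0.0296
gripper_force: 21.3
```

>>> apply_moves --pt "0 0 0 0.003 0.01 0 -1" --pt "0 0 0 0.004 0.0094 0 -1" --pt "0 0 0 0.005 0.0086 0 -1" --pt "0 0 0 0.0059 0.0078 0 -1" --pt "0 0 0 0.0065 0.0069 0 -1" --pt "0 0 0 0.007 0.006 0 -1" --pt "0 0 0 0.0074 0.005 0 -1" --pt "0 0 0 0.0076 0.0041 0 -1"

```text
clock: 18.58
tcp_pos: [0.5439, -0.117, 0.1095]
orientation: [-3.141, -0.002, -0.004]
contact_force: [2.0, 4.3, 6.7]
grip_width: 0.0294
gripper_force: 21.5
```

>>> apply_moves --pt "0 0 0 0.0077 0.0032 0 -1" --pt "0 0 0 0.0078 0.0024 0 -1" --pt "0 0 0 0.0077 0.0016 0 -1" --pt "0 0 0 0.0076 0.0008 0 -1" --pt "0 0 0 0.0073 0.0002 0 -1" --pt "0 0 0 0.0071 -0.0004 0 -1" --pt "0 0 0 0.0067 -0.001 0 -1" --pt "0 0 0 0.0064 -0.0014 0 -1"

```text
clock: 19.25
tcp_pos: [0.6016, -0.1213, 0.1095]
orientation: [-3.141, -0.003, -0.002]
contact_force: [-0.8, 2.8, 9.8]
grip_width: 0.0292
gripper_force: 21.6
```

>>> apply_moves --pt "0 0 0 0.006 -0.0018 0 -1" --pt "0 0 0 0.0056 -0.0022 0 -1" --pt "0 0 0 0.0051 -0.0024 0 -1" --pt "0 0 0 0.0048 -0.0027 0 -1" --pt "0 0 0 0.0044 -0.0027 0 -1" --pt "0 0 0 0.004 -0.0029 0 -1" --pt "0 0 0 0.0037 -0.003 0 -1" --pt "0 0 0 0.0032 -0.0029 0 -1"

```text
clock: 19.92
tcp_pos: [0.6377, -0.1006, 0.1095]
orientation: [-3.141, -0.003, -0.001]
contact_force: [-1.6, 2.6, 10.4]
grip_width: 0.0293
gripper_force: 21.7
```

>>> apply_moves --pt "0 0 0 0.0029 -0.0029 0 -1" --pt "0 0 0 0.0026 -0.0029 0 -1" --pt "0 0 0 0.0023 -0.0028 0 -1" --pt "0 0 0 0.0021 -0.0026 0 -1" --pt "0 0 0 0.0017 -0.0025 0 -1" --pt "0 0 0 0.0016 -0.0024 0 -1" --pt "0 0 0 0.0013 -0.0021 0 -1" --pt "0 0 0 0.0011 -0.002 0 -1"

```text
clock: 20.58
tcp_pos: [0.6528, -0.0808, 0.1095]
orientation: [-3.141, -0.003, 0.0]
contact_force: [-2.7, 2.0, 9.4]
grip_width: 0.0289
gripper_force: 21.7
```

>>> apply_moves --pt "0 0 0 0.001 -0.0017 0 -1" --pt "0 0 0 0.0008 -0.0016 0 -1" --pt "0 0 0 0.0006 -0.0013 0 -1" --pt "0 0 0 0.0005 -0.0011 0 -1" --pt "0 0 0 0.0004 -0.0008 0 -1" --pt "0 0 0 0.0003 -0.0006 0 -1" --pt "0 0 0 0.0002 -0.0004 0 -1" --pt "0 0 0 0 0 0 -1"

```text
clock: 21.25
tcp_pos: [0.6565, -0.0735, 0.1095]
orientation: [-3.141, -0.003, 0.0]
contact_force: [-3.1, 0.8, 9.1]
grip_width: 0.0295
gripper_force: 21.7
```

>>> apply_moves --pt "0 0 0 0 0 0 -1" --pt "0 0 0 0 0 0 -1" --pt "0 0 0 0 0 0 -1" --pt "0 0 0 0 0 0 -1" --pt "0 0 0 0 0 0 -1" --pt "0 0 0 0 0 0 -1" --pt "0 0 0 0 0 0 -1" --pt "0 0 0 0 0 0 -1"

```text
clock: 21.92
tcp_pos: [0.6563, -0.0738, 0.1095]
orientation: [-3.142, -0.002, 0.001]
contact_force: [-3.4, 1.4, 10.8]
grip_width: 0.0293
gripper_force: 21.7
```

```bash
python3 - <<'E'
from h import *
look("g1")
cv2.imwrite("pics/g1t.png",grab_frame("top"))
a=cv2.imread("pics/g1.png");cv2.imwrite("pics/g1c.png",cv2.resize(a[60:260,200:460],None,fx=3,fy=3,interpolation=2))
E
```

```text
21.9167 [ 0.65632066 -0.07380689  0.10948821] 0.0010877033114914027
47.276315789473685 23 [290.  302.9] [ 0.6499 -0.0612] 0.073 -0.293
48.135416666666664 67 [288.5 313.8] [ 0.645  -0.0605] 0.068 -0.303
48.75239923224568 1736 [346.4 330.8] [ 0.6371 -0.0835] 0.0717 -0.648
```

View pics/g1c.png

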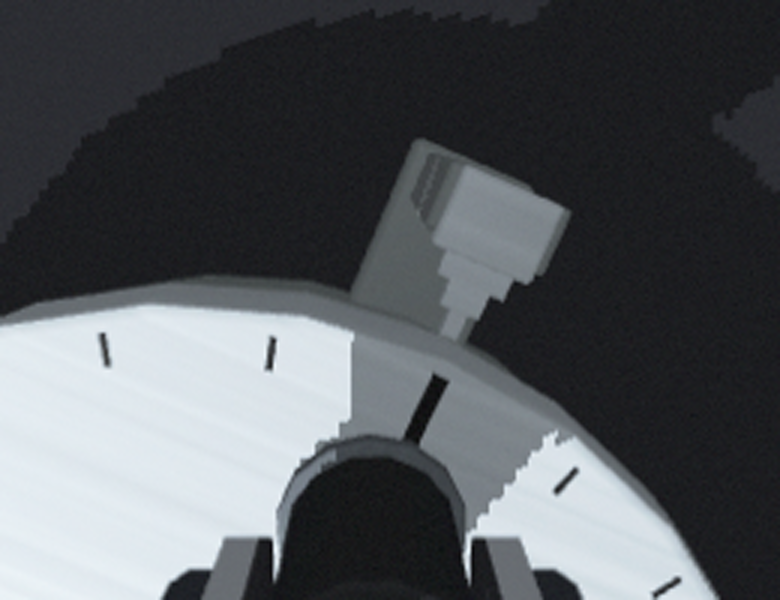

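>>> apply_moves --pt "0 0 0 0 0 0 -0.3" --pt "0 0 0 0 0 0 -0.29" --pt "0 0 0 0 0 0 -0.28" --pt "0 0 0 0 0 0 -0.27" --pt "0 0 0 0 0 0 -0.26" --pt "0 0 0 0 0 0 -0.26" --pt "0 0 0 0 0 0 -0.26" --pt "0 0 0 0 0 0 -0.26"

```text
clock: 22.68
tcp_pos: [0.6568, -0.0737, 0.1084]
orientation: [-3.142, -0.003, 0.0]
contact_force: [-0.2, -0.5, 0.5]
grip_width: 0.0315
gripper_force: 0.0
```

>>> apply_moves --pt "0 0 0 0 0 0 -0.26" --pt "0 0 0 0 0 0 -0.26" --pt "0 0 0 0 0 0 -0.26" --pt "0 0 0 0 0 0 -0.26" --pt "0 0 0 0 0 0 -0.26" --pt "0 0 0 0 0 0 -0.26" --pt "0 0 0 0 0 0 -0.26" --pt "0 0 0 0 0 0 -0.26"

```text
clock: 23.35
tcp_pos: [0.6568, -0.0737, 0.1085]
orientation: [3.142, 0.003, 0.0]
contact_force: [-0.2, -0.7, 0.9]
grip_width: 0.0314
gripper_force: 0.0
```

```bash
python3 - <<'E'
from h import *
ims=[]
for i in range(3):
    o=telemetry.get_obs();a=grab_frame("wrist");ims.append(cv2.cvtColor(a,6)[150:215,300:380].astype(np.float32));print(o["clock"],o["contact_force"],o["grip_width"],o["gripper_force"])
b=cv2.cvtColor(cv2.imread("pics/g1.png"),6)[150:215,300:380].astype(np.float32)
for i in ims: print(cv2.phaseCorrelate(b,i,cv2.createHanningWindow((80,65),5)))
E
```

```text
23.35 [-0.1681159  -0.72507377  0.91762412] 0.031399686982515364 0.0
23.4 [-0.16818082 -0.11996907 -0.24038122] 0.03179690110856866 0.0
23.45 [ 0.58110818  0.46969123 -0.58730074] 0.031459363139258026 0.0
((-0.19532462065031808, 1.0750198624294782), 0.8520326875978046)
((-0.2824421053221968, 1.1594124048009107), 0.8529599626859029)
((-0.25169586132039967, 1.0575254012074282), 0.8513753758536444)
```

Released, and the disc is still (no frame-to-frame shift). Opening fully and rising.

>>> apply_moves --pt "0 0 0 0 0 0 0" --pt "0 0 0 0 0 0 0.5" --pt "0 0 0 0 0 0 1" --pt "0 0 0 0 0 0 1" --pt "0 0 0 0 0 0 1" --pt "0 0 0 0 0 -0.01 1" --pt "0 0 0 0 0 -0.02 1" --pt "0 0 0 0 0 -0.025 1"

```text
clock: 24.17
tcp_pos: [0.6556, -0.0737, 0.1631]
orientation: [-3.141, -0.003, 0.005]
contact_force: [-0.2, -0.6, -0.1]
grip_width: 0.0854
gripper_force: 0.0
```

>>> apply_moves --pt "0 0 0 -0.01 0 -0.025 1" --pt "0 0 0 -0.01 0 -0.025 1" --pt "0 0 0 -0.01 0 -0.025 1" --pt "0 0 0 -0.01 0 -0.02 1" --pt "0 0 0 -0.01 0 -0.01 1" --pt "0 0 0 0 0 0 1" --pt "0 0 0 0 0 0 1" --pt "0 0 0 0 0 0 1"

```text
clock: 24.83
tcp_pos: [0.6064, -0.0738, 0.2672]
orientation: [-3.142, -0.003, 0.003]
contact_force: [1.1, 0.0, -0.1]
grip_width: 0.0851
gripper_force: 0.0
```

```bash
python3 - <<'E'
from h import *
C[:]=[.5788,-.04]
look("e1");look("e2");look("e3")
a=cv2.imread("pics/e3.png");cv2.imwrite("pics/e3c.png",cv2.resize(a[0:260,180:480],None,fx=2.3,fy=2.3,interpolation=2))
E
```

```text
24.8333 [ 0.60640693 -0.07378868  0.26723157] 0.01728548828834426
49.95652173913044 352 [323.2 127.1] [ 0.6567 -0.0739] 0.085 -0.41
57.27777777777778 335 [323.2 127. ] [ 0.6568 -0.0739] 0.085 -0.41
72.03977272727273 314 [323.3 127.2] [ 0.6566 -0.0739] 0.0849 -0.411
24.8833 [ 0.60640108 -0.07376056  0.26686755] 0.009789476299373828
50.45652173913044 352 [323.3 127. ] [ 0.6567 -0.0739] 0.085 -0.41
58.93333333333333 333 [323.4 126.9] [ 0.6568 -0.0739] 0.0851 -0.41
69.56666666666666 317 [323.3 127. ] [ 0.6567 -0.0739] 0.0849 -0.411
24.9333 [ 0.60646745 -0.073746    0.26678767] 0.005784270499875977
50.42934782608695 353 [323.3 127. ] [ 0.6568 -0.0739] 0.085 -0.41
59.32222222222222 333 [323.4 126.9] [ 0.6568 -0.074 ] 0.0851 -0.411
68.32222222222222 319 [323.4 127.1] [ 0.6567 -0.074 ] 0.085 -0.411
```

View pics/e3c.png

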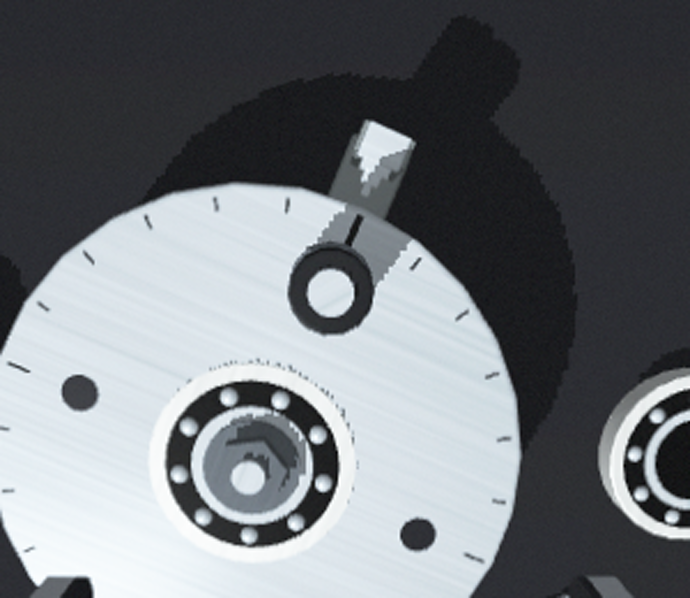

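The disc stands still, the zero line (crop 355,230) points at the pointer tip (crop 366,190), and the hand is clear.

```bash
python3 -c "
from bench import order
print(order.hand_in())"
```

```text
the job is handed in; nothing more can be done
None
```

The free-running check is done and handed in, though no verdict came back: the disc ran free for over 5 s (about 1.85 rad/s down to 1.5 rad/s by camera), was caught, slowed over about 3 s, and left still with the zero line at the pointer and the hand clear.

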